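Put the bench chisels away in their fitted tray

ROBOT

A 7-joint arm with a two-finger parallel gripper is mounted at the origin on the work surface. World frame = base frame: x ahead of the robot, y to its left, z up, the work surface at z = 0. Lengths are in m, angles in rad, forces in N, time in s.
With the tool pointing down it reaches from about 0.4 to 0.875 m from the base axis. Payload 19.3 kg.
Tool frame: the origin (TCP) lies midway between the tips of the shut fingers; the grasp point (between the pads) lies 19 mm behind it; z points along the fingers, y is the direction in which the jaws open and shut (so a half turn about z gives the same grasp; the last joint's range is limited). The gripper opens to 85 mm and grips with 20 to 120 N. Pads are 22 mm wide; open, the fingers measure 114 mm over their backs; the gripper's body (76 mm by 85 mm) begins 54 mm behind the grasp point. The pads swing forward as they close: fully open they stand 13 mm farther back than shut.
Start: joints at [1.235, 0.521, -0.036, 1.599, 0.021, 1.021, -0.113], TCP at [0.164, -0.603, 0.231] pointing down, gripper open.
Joint ranges: [-2.91, 2.91], [-0.3, 2.13], [-1.5, 1.42], [0.17, 2.43], [-1.26, 4.41], [0.16, 1.93], [-2.52, 2.52]. Speed limits (rad/s): [1.89, 1.89, 2.39, 2.39, 3.01, 3.01, 3.01].

INTERFACE

Orientations are given as [roll, pitch, yaw] about the fixed x, y, z axes, in that order (R = Rz(yaw) Ry(pitch) Rx(roll)).
In Python, from workcell import bot, eyes gives the robot as it stands. The module is installed in compiled form; this text tells all that it offers.
- The arm moves only by the shell command python3 -m jog 'ROWS' [FORCE]. ROWS is JSON, a list of rows, each an object with "delta_pos": the shift along the world's x, y, z in mm, a list of three; "spin": the turn about the world's z in rad; "claw": the closure, from 0 (fully open) to 1 (shut). In form: [{"delta_pos": [tx, ty, tz], "spin": spin, "claw": claw}, ...]. A call has 1 to 8 rows; each row is the pose to reach, as a shift and turn from the pose measured when the call began; what a row does not reach only later rows make up. A row lasts 1/10 s, in which the tool goes at most 50 mm and 8.59 degrees, less where a joint would pass 70% of its speed; a pose out of reach is approached as far as the arm can. A call with a gripper value outside its range is refused whole. The fingers move at their own pace and stop on an object; FORCE is the grip in N (left out, the last holds). Time passes only in rows, so rows that repeat a pose let the fingers close. It gives the time, the measured TCP pose, the force and the opening at its end, in the units of the state.
- bot.observe(): the state, without advancing time (a new reading comes with each control period).
- eyes.grab_frame(name): name is "scene" or "top"; returns the picture (400x640x3 uint8, blue, green, red); there is no depth.
- eyes.camera_params(name): a dict with "fx", "fy", "cx", "cy" (pixels), "origin" and "attitude" of the camera in the world. Camera axes: x right, y up, looking along -z (the intrinsics and any distortion apply to the point x, -y, -z); pixel columns grow to the right and rows downward; lengths in m; the calibration is good to about 2 mm. A picture is of the moment at which its call begins. camera_params takes no time and is no camera call.
- bot.job_done(): hands the job in, once; it reports no verdict.
The state is a dict: "clock": time; "qpos": joint angles; "qd": joint speeds; "joint_efforts": joint torques, N m; "position": TCP position; "tool_rot": TCP orientation; "force": force on the tool from outside, world axes, zero at the start; "moment": the same for the moment, N m; "grip_width": finger opening in m.
Only numpy, scipy, OpenCV 4.12 (cv2) and the standard library are available. Lean on these libraries where they do the work, as an engineer would, in place of code of your own. Each camera call takes 0.05 s, during which the arm holds its last target. There are 200 camera calls.

TASK

Put the four amber-handled bench chisels away in the oak tray, each in the cradle cut to the width of its blade: handles towards the robot, blades pointing away, bevel up, lying flat on the cradle floor between its cheeks. Lay them in rather than dropping them. Leave the black-handled old chisel and the amber-handled screwdriver lying where they are; they do not belong in the tray.

Things in the scene. Friction and masses are not known exactly. Their poses are not given: they have to be found in the camera images.
- chisel_8: Bench chisel, flat steel blade 8 mm wide (3.5 thick, bevel up), amber octagonal wooden handle 100 mm long, brass ferrule; 190 mm long, about 95 g, lies flat. Handle 30 mm wide at the butt, 21 at the ferrule, 23 wide and 23 high at the origin: grip there. Origin: under the handle on its resting plane, 75 mm from the butt, 115 mm from the tip; x towards the tip, z up as it lies.
- chisel_18: Bench chisel, flat steel blade 18 mm wide (3.5 thick, bevel up), amber octagonal wooden handle 100 mm long, brass ferrule; 190 mm long, about 115 g, lies flat. Handle 30 mm wide at the butt, 21 at the ferrule, 23 wide and 23 high at the origin: grip there. Origin: under the handle on its resting plane, 75 mm from the butt, 115 mm from the tip; x towards the tip, z up as it lies.
- chisel_28: Bench chisel, flat steel blade 28 mm wide (3.5 thick, bevel up), amber octagonal wooden handle 100 mm long, brass ferrule; 190 mm long, about 135 g, lies flat. Handle 30 mm wide at the butt, 21 at the ferrule, 23 wide and 23 high at the origin: grip there. Origin: under the handle on its resting plane, 75 mm from the butt, 115 mm from the tip; x towards the tip, z up as it lies.
- chisel_38: Bench chisel, flat steel blade 38 mm wide (3.5 thick, bevel up), amber octagonal wooden handle 100 mm long, brass ferrule; 190 mm long, about 155 g, lies flat. Handle 30 mm wide at the butt, 21 at the ferrule, 23 wide and 23 high at the origin: grip there. Origin: under the handle on its resting plane, 75 mm from the butt, 115 mm from the tip; x towards the tip, z up as it lies.
- cradle_8: Fixed wooden cradle for the 8 mm chisel, 214 x 59 mm, one of 4 in the tray (any order). Floor 14 mm above the bench. Origin on the floor where the chisel's origin belongs, x to the blade end, z up. Cheeks: handle, x -85..-40 mm, 44 apart, 14 high; blade, x 40..126, 22 apart, 9 high, green floor. Open between for fingers. Neighbours at 60 mm.
- cradle_18: Fixed wooden cradle for the 18 mm chisel, 214 x 59 mm, one of 4 in the tray (any order). Floor 14 mm above the bench. Origin on the floor where the chisel's origin belongs, x to the blade end, z up. Cheeks: handle, x -85..-40 mm, 44 apart, 14 high; blade, x 40..126, 32 apart, 9 high, green floor. Open between for fingers. Tray end walls at x -90, 128.
- cradle_28: Fixed wooden cradle for the 28 mm chisel, 214 x 59 mm, one of 4 in the tray (any order). Floor 14 mm above the bench. Origin on the floor where the chisel's origin belongs, x to the blade end, z up. Cheeks: handle, x -85..-40 mm, 44 apart, 14 high; blade, x 40..126, 42 apart, 9 high, green floor. Open between for fingers. End walls 28 mm above floor.
- cradle_38: Fixed wooden cradle for the 38 mm chisel, 214 x 59 mm, one of 4 in the tray (any order). Floor 14 mm above the bench. Origin on the floor where the chisel's origin belongs, x to the blade end, z up. Cheeks: handle, x -85..-40 mm, 44 apart, 14 high; blade, x 40..126, 52 apart, 9 high, green floor. Open between for fingers. Tray 236 x 262 mm, oak.
- black_chisel: Old glue-scraping chisel with a black plastic handle and a 24 mm blade, otherwise shaped like the others, 190 mm long. Does not belong in the tray. Origin: under the handle on its resting plane, 75 mm from the butt, 115 mm from the tip; x towards the tip, z up as it lies.
- screwdriver: Flat screwdriver with an amber handle like the chisels', but a round 8 mm shank with a small dark 10 mm tip, 190 mm long. Does not belong in the tray. Origin: under the handle on its resting plane, 75 mm from the butt, 115 mm from the tip; x towards the tip, z up as it lies.
Mind the look-alikes: they are no part of the job. What is shaped like the chisel_18 but blue or purple is not meant.

How it is judged:
By the outcome, as a careful person would: the job done as asked, in the order asked, and still so for the second after the job is handed in, with the robot touching nothing.
It also fails if it takes over 99 s, if anything falls off the work surface, if the arm or the gripper's body presses on something with over 40 N, if the wrist force passes 120 N, or if a joint passes its speed limit or range.

## Working session

There is one attempt and no reset: what is moved stays moved. The work goes in short steps, Python scripts to look and compute and a shell command to move; the robot and the scene stay as the last step left them, time stands still between calls to the robot, and variables do not carry over. Pictures are saved under pics/ and viewed, about 12 in all and at most 16, crops included, and the job is handed in when it is done.

```bash
mkdir -p pics && python3 - <<'E'
from workcell import bot, eyes
import cv2
for n in ("scene","top"):
    cv2.imwrite(f"pics/{n}0.png",eyes.grab_frame(n)); print(n,eyes.camera_params(n))
print(bot.observe())
E
```

```text
scene {'fx': 368.99004327930203, 'fy': 368.99004327930203, 'cx': 318.5618911126352, 'cy': 201.97912936507527, 'origin': array([1.16518141, 0.3114813 , 0.62416609]), 'attitude': array([0.92092391, 0.01354738, 1.91062342])}
top {'fx': 515.5522027055572, 'fy': 515.5522027055572, 'cx': 322.77707797898836, 'cy': 207.5423442629968, 'origin': array([0.3808933 , 0.01916251, 1.34538002]), 'attitude': array([ 0.07211909,  0.00209133, -1.55722488])}
{'clock': 0.1, 'qpos': array([ 1.2347896 ,  0.52198782, -0.03631672,  1.59993196,  0.02117847,
        1.02107542, -0.11279742]), 'qd': array([ 1.21729172e-03, -2.53004833e-03, -2.06756711e-04, -4.93250119e-05,
       -7.49068378e-04,  8.96033889e-04,  1.44827775e-03]), 'joint_efforts': array([ 5.19677080e-03, -9.28484559e+01,  1.98436595e+00, -3.70527363e+01,
        1.80740986e-02,  5.46201220e-03,  5.85609087e-05]), 'position': array([ 0.16407216, -0.60277998,  0.23076939]), 'tool_rot': array([-3.14057574e+00,  5.67623098e-05,  2.65777472e-01]), 'force': array([-0.57016694,  0.48001178, -0.45951266]), 'moment': array([ 0.01657349, -0.03541402, -0.03172948]), 'grip_width': 0.085355711454643}
```

View pics/scene0.png

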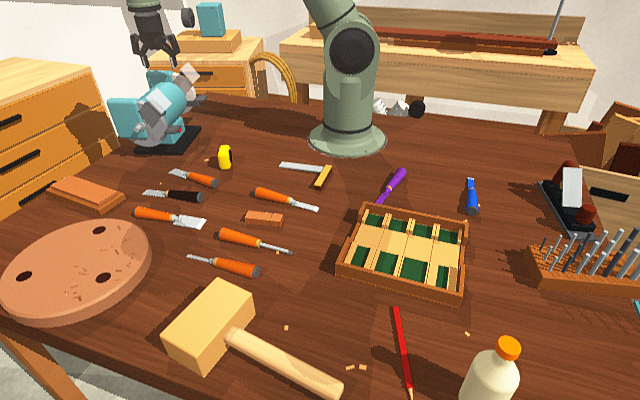

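View pics/top0.png

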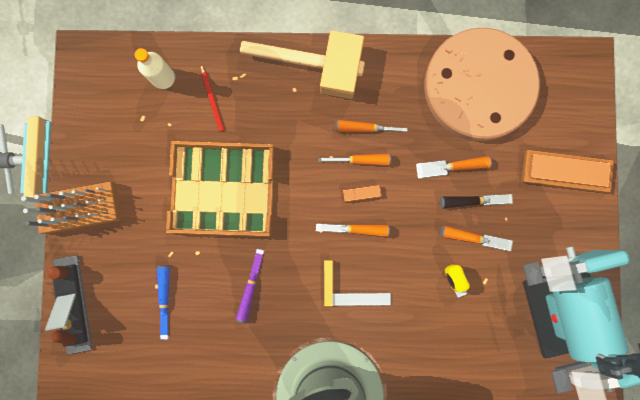

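Scene: tray centre (405,248), amber tools at (193,178), (170,215), (285,198), (255,240), (228,266); black one (172,195). Top: amber handles (372,127), (370,160), (368,230), (472,164), (460,236); tray (220,188). The thin ones at top (372,127) and (355,160) are the chisel_8 / screwdriver candidates.

```bash
cat > h.py <<'E'
import numpy as np, cv2
from scipy.spatial.transform import Rotation as R
from workcell import bot, eyes
P={n:eyes.camera_params(n) for n in("scene","top")}
def ray(n,uv):
    p=P[n]; uv=np.atleast_2d(np.asarray(uv,float))
    d=np.c_[(uv[:,0]-p['cx'])/p['fx'],-(uv[:,1]-p['cy'])/p['fy'],-np.ones(len(uv))]
    return p['origin'],d@R.from_euler('xyz',p['attitude']).as_matrix().T
def plane(n,uv,z):
    o,d=ray(n,uv); return o+d*((z-o[2])/d[:,2])[:,None]
def proj(n,X):
    p=P[n]; c=(np.atleast_2d(X)-p['origin'])@R.from_euler('xyz',p['attitude']).as_matrix()
    return np.c_[p['cx']-p['fx']*c[:,0]/c[:,2],p['cy']+p['fy']*c[:,1]/c[:,2]]
def tri(u1,u2):
    o1,d1=ray("scene",u1);o2,d2=ray("top",u2);d1=d1[0];d2=d2[0]
    s=np.linalg.lstsq(np.c_[d1,-d2],o2-o1,rcond=None)[0]
    a=o1+s[0]*d1;b=o2+s[1]*d2; return (a+b)/2,np.linalg.norm(a-b)
def amber(im):
    h=cv2.cvtColor(im,cv2.COLOR_BGR2HSV)
    return cv2.inRange(h,(6,190,130),(15,255,255))
E
python3 - <<'E'
from h import *
T=cv2.imread("pics/top0.png");S=cv2.imread("pics/scene0.png")
for n,im in(("top",T),("scene",S)):
    print(n)
    k,l,st,c=cv2.connectedComponentsWithStats(amber(im))
    for i in range(1,k):
        if 40<st[i,4]<1500:
            ys,xs=np.nonzero(l==i); (cx,cy),wh,a=cv2.minAreaRect(np.c_[xs,ys].astype(np.float32))
            print(st[i],c[i].round(1),np.round(wh,1),round(a,1),plane(n,c[i],.0115)[0].round(3))
a=cv2.resize(T[105:260,305:525],None,fx=3.4,fy=3.4,interpolation=cv2.INTER_CUBIC); cv2.imwrite("pics/c1.png",a)
a=cv2.resize(S[150:290,120:330],None,fx=3.8,fy=3.8,interpolation=cv2.INTER_CUBIC); cv2.imwrite("pics/c2.png",a)
a=cv2.resize(T[130:245,155:285],None,fx=5,fy=5,interpolation=cv2.INTER_CUBIC); cv2.imwrite("pics/c3.png",a)
E
```

```text
top
[338 120  36  12 364] [354.6 126.3] [11. 35.] 90.0 [ 0.692 -0.057  0.012]
[353 154  36   4  63] [372.4 154.8] [ 3. 35.] 90.0 [ 0.617 -0.104  0.012]
[452 156  38  14 291] [471.1 163.9] [11.2 36.3] 81.9 [ 0.596 -0.362  0.012]
[353 160  36   5 120] [371.2 162.3] [35.1  3.5] 1.8 [ 0.597 -0.102  0.012]
[351 225  37   7  87] [371.5 225.9] [ 6. 36.] 90.0 [ 0.431 -0.103  0.012]
[443 226  37  17 215] [461.9 235.1] [36.3 11. ] 11.3 [ 0.411 -0.337  0.012]
[351 231  37   6  93] [369.6 233.1] [36.1  3.1] 4.1 [ 0.413 -0.099  0.012]
scene
[218  74  16  12  51] [226.7  81.9] [ 8.5 16.5] 63.4 [-0.358 -0.708  0.011]
[  6  88  48  31 383] [ 32.2 105.2] [22.6 54.4] 68.5 [ 0.149 -1.364  0.011]
[214  89  19   5  46] [223.7  91. ] [ 4. 18.] 90.0 [-0.247 -0.658  0.011]
[233  89  14   7  46] [239.5  91.8] [12.7  6.1] 8.1 [-0.26  -0.583  0.011]
[ 51  91  21  22 128] [ 60.2 102.3] [19.9 20.1] 3.4 [ 0.087 -1.274  0.011]
[  0 120  32  23 100] [ 11.3 129.7] [11.  35.8] 54.9 [ 0.35  -1.222  0.011]
[ 40 124  42  28 209] [ 61.  137.8] [31.6 30.2] 53.1 [ 0.341 -0.981  0.011]
[ 19 143  15  12  53] [ 25.2 147.8] [ 
[... 834 characters left out ...]
5 10.7] 9.5 [ 0.596 -0.371  0.011]
[405 209  64  29 179] [444.4 220.5] [68.  13.7] 22.6 [0.38  0.366 0.011]
[259 216  24  11  78] [271.5 222.2] [ 9.5 23.3] 80.1 [ 0.527 -0.051  0.011]
[336 222  69  60 358] [357.  255.6] [74.8 42.4] 51.2 [0.572 0.187 0.011]
[219 227  40  20 406] [237.2 236.7] [38.3 12. ] 18.4 [ 0.604 -0.107  0.011]
[406 245  60  53 345] [451.5 277.2] [58.7 50.3] 14.7 [0.569 0.395 0.011]
[618 254   9  12  52] [622.4 259.8] [ 4.8 10.8] 35.5 [0.394 0.752 0.011]
[216 257  42  22 452] [235.8 266.2] [39.8 14.9] 18.4 [ 0.691 -0.062  0.011]
[626 265   9  11  47] [630.1 270.5] [ 4.2 10.9] 38.7 [0.426 0.759 0.011]
[495 338  25  23 172] [504.3 352.8] [26.9 13.4] 38.7 [0.72  0.494 0.011]
```

View pics/c1.png

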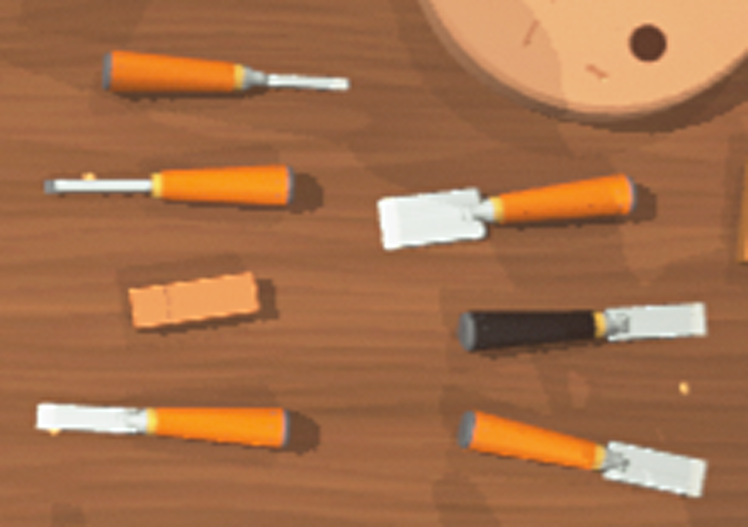

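View pics/c2.png

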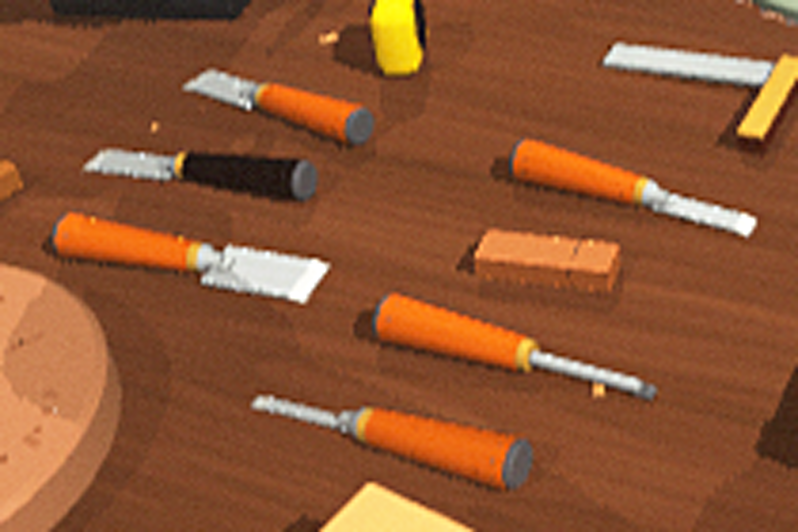

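View pics/c3.png

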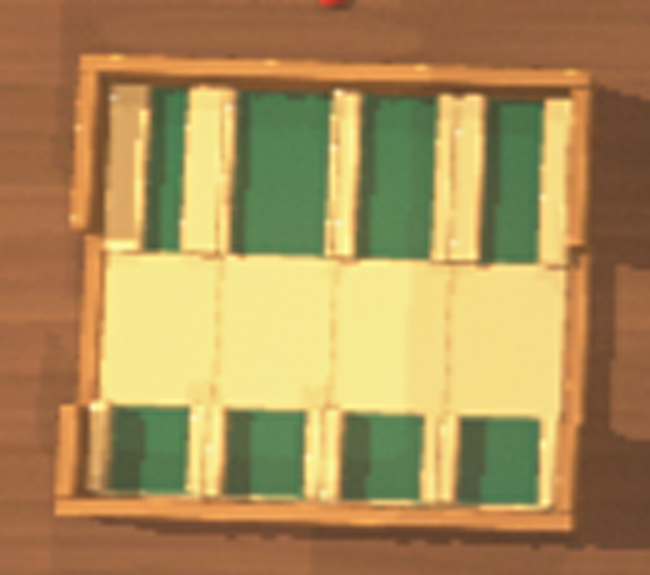

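Identification: chisel_8 = top (372,127) (flat pale thin blade, ferrule bolster); screwdriver = (355,160) (round shank, dark tip) – excluded; chisel_18 = (352,230), chisel_28 = (476,238), chisel_38 = (453,167); black one (476,200). Tray order from left (+y): 8, 38, 28, 18 by green width (40/95/78/58 px in the crop). Now measure.

```bash
cat > meas.py <<'E'
from h import *
T=cv2.imread("pics/top0.png");S=cv2.imread("pics/scene0.png")
def comp(im,box,kind):
    x0,y0,x1,y1=box; s=cv2.cvtColor(im[y0:y1,x0:x1],cv2.COLOR_BGR2HSV)
    m=cv2.inRange(s,(4,205,150),(19,255,255)) if kind=='h' else cv2.inRange(s,(0,0,120),(180,75,255))
    m=cv2.morphologyEx(m,cv2.MORPH_CLOSE,np.ones((3,3)))
    k,l,st,c=cv2.connectedComponentsWithStats(m); i=1+np.argmax(st[1:,4])
    ys,xs=np.nonzero(l==i); pts=np.c_[xs,ys].astype(np.float32)
    return c[i]+[x0,y0],cv2.minAreaRect(pts)[1],st[i,4]
B={'8':((330,115,412,140),(180,248,266,284)),'18':((310,218,395,242),(248,184,324,216)),
'28':((438,222,518,252),(164,164,222,190)),'38':((412,152,496,180),(130,202,212,232))}
if __name__=="__main__":
  for n,(bt,bs) in B.items():
    ht,hw,_=comp(T,bt,'h');hs,_,_=comp(S,bs,'h');b,bw,_=comp(T,bt,'b');bsn,_,_=comp(S,bs,'b')
    H,e=tri(hs,ht);Bl,e2=tri(bsn,b)
    Ht=plane('top',ht,.0115)[0];Bt=plane('top',b,.006)[0]
    d=(Bt-Ht)[:2];L=np.linalg.norm(d)
    print(n,'px',ht.round(1),hs.round(1),b.round(1),'bladeW/L',np.round(np.sort(bw)/.388,1),'H',H.round(4),round(e,4),'B',Bl.round(4),round(e2,4))
    # handle centroid is ~ -28 mm from origin
    print('   top H',Ht.round(4),'dist',round(L,4),'yaw',np.degrees(np.arctan2(d[1],d[0])).round(1),'origin',(Ht[:2]+d/L*.028).round(4))
  c=[((366,203),(269.4,235.4)),((468,222),(166.4,232.4)),((463,298),(171.4,141.4)),((337,272),(273,144.4))]
  X=[tri(a,b) for a,b in c]
  for x,e in X: print(x.round(4),round(e,4))
  top=np.array([plane('top',b,.042)[0] for a,b in c]);print(top.round(4));C=top.mean(0)
  ax=(top[3]+top[2]-top[0]-top[1])[:2];yaw=np.arctan2(ax[1],ax[0]);u=np.array([np.cos(yaw),np.sin(yaw)]);v=np.array([-u[1],u[0]])
  print('centre',C.round(4),'yaw',np.degrees(yaw).round(2))
  for n,o in(('8',.09),('38',.03),('28',-.03),('18',-.09)): print(n,(C[:2]-.019*u+o*v).round(4))
  # green blade floors
  m=cv2.inRange(cv2.cvtColor(T,cv2.COLOR_BGR2HSV),(50,80,30),(85,255,170));k,l,st,cc=cv2.connectedComponentsWithStats(m)
  for i in range(1,k):
    if st[i,4]>60 and 160<cc[i][0]<280: print('green',st[i],plane('top',cc[i],.014)[0].round(4),'w mm',round(st[i,2]/.388))
  cv2.imwrite("pics/c4.png",cv2.resize(S[190:310,325:480],None,fx=5,fy=5,interpolation=cv2.INTER_CUBIC))
E
python3 meas.py
```

```text
8 px [354.9 125.9] [235.9 266.2] [391.1 128.5] bladeW/L [13.1 79.8] H [ 0.6929 -0.0588  0.0145] 0.0018 B [ 0.6895 -0.1547  0.0043] 0.0015
   top H [ 0.6931 -0.0582  0.0115] dist 0.0957 yaw -92.7 origin [ 0.6918 -0.0862]
18 px [370.3 229.4] [270.4 194.5] [331.7 227.7] bladeW/L [20.7 80.8] H [ 0.4228 -0.1014  0.0159] 0.0031 B [ 0.4258 -0.0018  0.0052] 0.0025
   top H [ 0.4223 -0.1004  0.0115] dist 0.0998 yaw 88.2 origin [ 0.4231 -0.0724]
28 px [461.  234.8] [200.9 177.9] [497.3 242.9] bladeW/L [31.9 78.7] H [ 0.4125 -0.3354  0.0164] 0.0045 B [ 0.3935 -0.4329  0.0037] 0.0053
   top H [ 0.4114 -0.3347  0.0115] dist 0.0972 yaw -101.6 origin [ 0.4058 -0.3621]
38 px [472.4 163.3] [151.5 213.2] [432.2 168.9] bladeW/L [41.9 85.4] H [ 0.5985 -0.3656  0.015 ] 0.0026 B [ 0.5843 -0.2636  0.0041] 0.0035
   top H [ 0.5982 -0.3655  0.0115] dist 0.1049 yaw 98.3 origin [ 0.5942 -0.3378]
[0.4019 0.1614 0.0341] 0.0073
[0.4067 0.4175 0.042 ] 0.0
[0.6408 0.4156 0.0358] 0.0015
[0.6395 0.1573 0.0166] 0.0042
[[0.4027 0.157  0.042 ]
 [0.4067 0.4175 0.042 ]
 [0.6396 0.413  0.042 ]
 [0.6352 0.1527 0.042 ]]
centre [0.521 0.285 0.042] yaw -1.09
8 [0.5038 0.3754]
38 [0.5026 0.3154]
28 [0.5015 0.2554]
18 [0.5003 0.1954]
green [187 148   5  32 110] [0.5881 0.3739 0.014 ] w mm 13
green [204 149  17  32 476] [0.5859 0.3141 0.014 ] w mm 44
green [229 150  13  31 355] [0.5845 0.2537 0.014 ] w mm 34
green [254 151   9  31 240] [0.5833 0.1934 0.014 ] w mm 23
green [181 212  11  16 137] [0.4414 0.3736 0.014 ] w mm 28
green [205 213  11  16 158] [0.44   0.3153 0.014 ] w mm 28
green [228 213  11  16 153] [0.4396 0.2546 0.014 ] w mm 28
green [251 214  11  16 165] [0.4381 0.1945 0.014 ] w mm 28
```

View pics/c4.png

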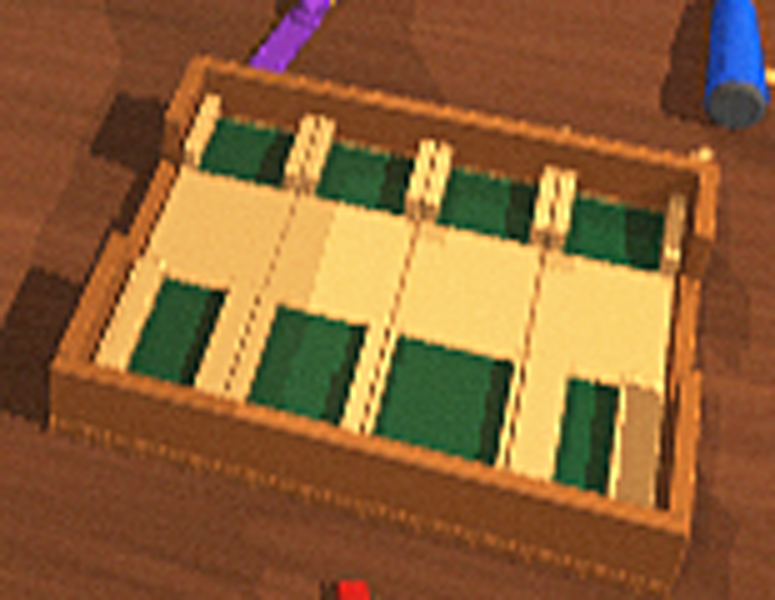

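Tray notched at mid-sides, floors clear. chisel_28 is first (nearest to the start).

```bash
python3 -m jog '[{"delta_pos":[60,60,0],"spin":0.15,"claw":0.3},{"delta_pos":[242,241,-81],"spin":1.103,"claw":0.3},{"delta_pos":[242,241,-81],"spin":1.103,"claw":0.3},{"delta_pos":[242,241,-81],"spin":1.103,"claw":0.3},{"delta_pos":[242,241,-81],"spin":1.103,"claw":0.3},{"delta_pos":[242,241,-81],"spin":1.103,"claw":0.3},{"delta_pos":[242,241,-81],"spin":1.103,"claw":0.3},{"delta_pos":[242,241,-81],"spin":1.103,"claw":0.3}]' 40
```

```text
clock: 0.9
position: [0.41, -0.3562, 0.1484]
tool_rot: [-3.141, -0.003, 1.382]
force: [-0.4, -0.4, -0.1]
grip_width: 0.0597
```

```bash
python3 -m jog '[{"delta_pos":[-3,-4,-50],"spin":-0.014,"claw":0.3},{"delta_pos":[-4,-6,-100],"spin":-0.014,"claw":0.3},{"delta_pos":[-4,-6,-125],"spin":-0.014,"claw":0.3},{"delta_pos":[-4,-6,-145],"spin":-0.014,"claw":0.3},{"delta_pos":[-4,-6,-145],"spin":-0.014,"claw":0.3}]'; python3 - <<'E'
from h import *
S=eyes.grab_frame("scene")
cv2.imwrite("pics/s1.png",cv2.resize(S[90:240,120:300],None,fx=4,fy=4,interpolation=cv2.INTER_CUBIC))
print(bot.observe()['position'])
E
```

```text
clock: 1.4
position: [0.4047, -0.361, 0.0009]
tool_rot: [-3.137, -0.005, 1.369]
force: [0.0, -0.2, -0.1]
grip_width: 0.06
[ 0.40546802 -0.36160279  0.00260582]
```

View pics/s1.png

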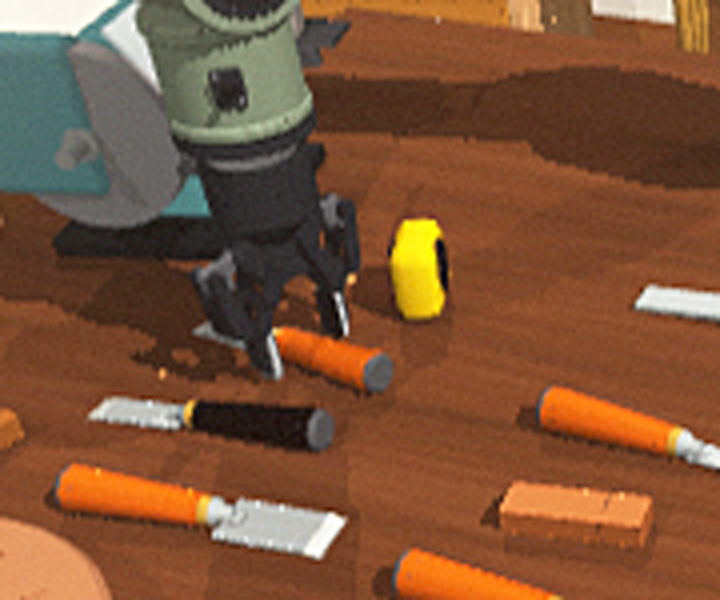

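Fingers straddle the orange handle of chisel_28 (crop (270,350)–(345,320)), clear of the black one. Close and lift.

```bash
python3 -m jog '[{"delta_pos":[0,0,0],"spin":0,"claw":1},{"delta_pos":[0,0,0],"spin":0,"claw":1},{"delta_pos":[0,0,0],"spin":0,"claw":1},{"delta_pos":[0,0,0],"spin":0,"claw":1},{"delta_pos":[0,0,0],"spin":0,"claw":1},{"delta_pos":[0,0,20],"spin":0,"claw":1},{"delta_pos":[0,0,60],"spin":0,"claw":1},{"delta_pos":[0,0,100],"spin":0,"claw":1}]' 50
```

```text
clock: 2.25
position: [0.4051, -0.3613, 0.1042]
tool_rot: [-3.138, -0.005, 1.369]
force: [-0.4, -1.8, -0.8]
grip_width: 0.0214
```

```bash
python3 -m jog '[{"delta_pos":[40,30,0],"spin":0.12,"claw":1},{"delta_pos":[96,340,0],"spin":1.0,"claw":1},{"delta_pos":[96,340,0],"spin":1.0,"claw":1},{"delta_pos":[96,340,0],"spin":1.0,"claw":1},{"delta_pos":[96,340,0],"spin":1.0,"claw":1},{"delta_pos":[96,340,0],"spin":1.0,"claw":1},{"delta_pos":[96,340,0],"spin":1.0,"claw":1},{"delta_pos":[96,340,0],"spin":1.0,"claw":1}]'
```

```text
clock: 3.05
position: [0.502, -0.0161, 0.1052]
tool_rot: [-3.141, -0.005, 2.379]
force: [0.4, -2.3, -1.0]
grip_width: 0.0212
```

```bash
python3 -m jog '[{"delta_pos":[0,50,0],"spin":0.12,"claw":1},{"delta_pos":[0,277,0],"spin":0.754,"claw":1},{"delta_pos":[0,277,0],"spin":0.754,"claw":1},{"delta_pos":[0,277,0],"spin":0.754,"claw":1},{"delta_pos":[0,277,0],"spin":0.754,"claw":1},{"delta_pos":[0,277,0],"spin":0.754,"claw":1},{"delta_pos":[0,277,0],"spin":0.754,"claw":1},{"delta_pos":[0,277,0],"spin":0.754,"claw":1}]'; python3 - <<'E'
from h import *
S=eyes.grab_frame("scene");T=eyes.grab_frame("top");print(bot.observe()['position'],bot.observe()['tool_rot'])
a=cv2.resize(S[110:310,320:520],(560,560),interpolation=cv2.INTER_CUBIC)
cv2.imwrite("pics/s2.png",a)
cv2.imwrite("pics/s2full.png",S);cv2.imwrite("pics/t2full.png",T)
E
```

```text
clock: 3.85
position: [0.5019, 0.2609, 0.1055]
tool_rot: [-3.14, -0.004, 3.132]
force: [0.4, -0.2, -1.5]
grip_width: 0.0214
[0.50232054 0.25943797 0.10535444] [-3.13974827 -0.0041806   3.13051055]
```

View pics/s2.png

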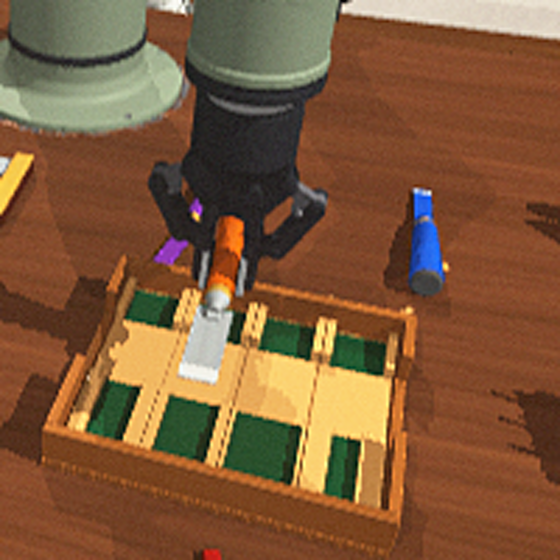

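```bash
python3 - <<'E'
from h import *
for z in(.095,.103,.108): print(plane('scene',(320+198/2.8,110+377/2.8),z).round(4))
print(plane('scene',(320+212/2.8,110+308/2.8),.108).round(4))
E
```

```text
[[0.6005 0.2611 0.095 ]]
[[0.609  0.2619 0.103 ]]
[[0.6144 0.2623 0.108 ]]
[[0.535  0.2583 0.108 ]]
```

```bash
python3 -m jog '[{"delta_pos":[3,-4,-40],"spin":-0.015,"claw":1},{"delta_pos":[3,-4,-68],"spin":-0.015,"claw":1},{"delta_pos":[3,-4,-79],"spin":-0.015,"claw":1},{"delta_pos":[3,-4,-84],"spin":-0.015,"claw":1},{"delta_pos":[3,-4,-87],"spin":-0.015,"claw":1},{"delta_pos":[3,-4,-87],"spin":-0.015,"claw":1}]'
```

```text
clock: 4.55
position: [0.5058, 0.2555, 0.0191]
tool_rot: [-3.14, -0.003, 3.115]
force: [0.2, 0.0, -1.1]
grip_width: 0.0212
```

```bash
python3 -m jog '[{"delta_pos":[0,0,-2],"spin":0,"claw":1},{"delta_pos":[0,0,-2.5],"spin":0,"claw":1},{"delta_pos":[0,0,-2.5],"spin":0,"claw":1}]'
```

```text
clock: 4.85
position: [0.5064, 0.2558, 0.0179]
tool_rot: [-3.141, -0.002, 3.115]
force: [-3.3, -2.5, 13.2]
grip_width: 0.0211
```

```bash
python3 -m jog '[{"delta_pos":[0,0,0],"spin":0,"claw":0.5},{"delta_pos":[0,0,0],"spin":0,"claw":0.5},{"delta_pos":[0,0,0],"spin":0,"claw":0.5},{"delta_pos":[0,0,10],"spin":0,"claw":0.5},{"delta_pos":[0,0,40],"spin":0,"claw":0.5},{"delta_pos":[0,0,80],"spin":0,"claw":0.4},{"delta_pos":[0,0,110],"spin":0,"claw":0.3}]'
```

```text
clock: 5.55
position: [0.5063, 0.2562, 0.1305]
tool_rot: [-3.141, -0.001, 3.116]
force: [0.0, 0.3, -0.1]
grip_width: 0.0593
```

```bash
python3 -m jog '[{"delta_pos":[-10,-40,0],"spin":-0.12,"claw":0.3},{"delta_pos":[-83,-329,-20],"spin":-1.0,"claw":0.3},{"delta_pos":[-83,-329,-20],"spin":-1.577,"claw":0.3},{"delta_pos":[-83,-329,-20],"spin":-1.577,"claw":0.3},{"delta_pos":[-83,-329,-20],"spin":-1.577,"claw":0.3},{"delta_pos":[-83,-329,-20],"spin":-1.577,"claw":0.3},{"delta_pos":[-83,-329,-20],"spin":-1.577,"claw":0.3},{"delta_pos":[-83,-329,-20],"spin":-1.577,"claw":0.3}]'; python3 -c "
from h import *
S=eyes.grab_frame('scene');cv2.imwrite('pics/s3.png',cv2.resize(S[180:310,325:480],None,fx=5,fy=4.6,interpolation=cv2.INTER_CUBIC)[:,:790])"
```

```text
clock: 6.35
position: [0.421, -0.0789, 0.1106]
tool_rot: [-3.139, 0.001, 1.931]
force: [-0.6, 1.1, -0.4]
grip_width: 0.0594
```

View pics/s3.png

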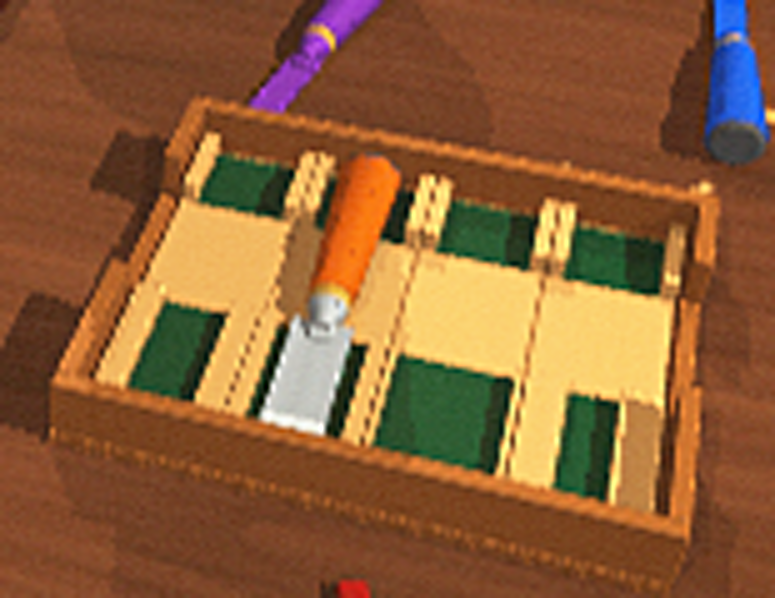

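chisel_28 lies in its cradle, bevel up (blade (310,375), between cheeks). On to chisel_18.

```bash
python3 -m jog '[{"delta_pos":[2,6,0],"spin":-0.15,"claw":0.3},{"delta_pos":[2,6,-10],"spin":-0.3,"claw":0.3},{"delta_pos":[2,6,-20],"spin":-0.392,"claw":0.3},{"delta_pos":[2,6,-60],"spin":-0.392,"claw":0.3},{"delta_pos":[2,6,-90],"spin":-0.392,"claw":0.3},{"delta_pos":[2,6,-107],"spin":-0.392,"claw":0.3},{"delta_pos":[2,6,-108],"spin":-0.392,"claw":0.3}]'
```

```text
clock: 7.1
position: [0.4239, -0.0683, 0.0017]
tool_rot: [-3.138, -0.001, 1.537]
force: [0.9, -0.4, 0.8]
grip_width: 0.0595
```

```bash
python3 -m jog '[{"delta_pos":[0,0,0],"spin":0,"claw":1},{"delta_pos":[0,0,0],"spin":0,"claw":1},{"delta_pos":[0,0,0],"spin":0,"claw":1},{"delta_pos":[0,0,0],"spin":0,"claw":1},{"delta_pos":[0,0,0],"spin":0,"claw":1},{"delta_pos":[0,0,20],"spin":0,"claw":1},{"delta_pos":[0,0,60],"spin":0,"claw":1},{"delta_pos":[0,0,100],"spin":0,"claw":1}]' 50;  python3 -c "
from h import *
T=eyes.grab_frame('top');cv2.imwrite('pics/t3.png',cv2.resize(T[125:245,150:405],None,fx=3,fy=3,interpolation=cv2.INTER_CUBIC))"
```

```text
clock: 7.9
position: [0.4234, -0.0682, 0.1035]
tool_rot: [-3.138, -0.001, 1.538]
force: [0.7, 0.3, -0.8]
grip_width: 0.0214
```

View pics/t3.png

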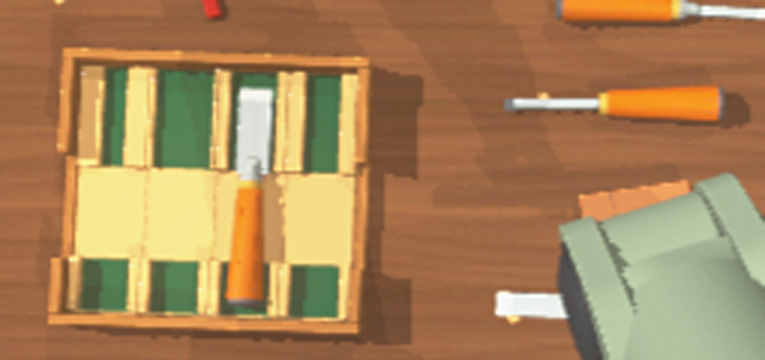

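chisel_28 well placed (blade (255,125) between cheeks, clear of both end walls).

```bash
python3 -m jog '[{"delta_pos":[20,35,2],"spin":-0.12,"claw":1},{"delta_pos":[80,264,2],"spin":-1.0,"claw":1},{"delta_pos":[80,264,2],"spin":-1.557,"claw":1},{"delta_pos":[80,264,2],"spin":-1.557,"claw":1},{"delta_pos":[80,264,2],"spin":-1.557,"claw":1},{"delta_pos":[80,264,2],"spin":-1.557,"claw":1},{"delta_pos":[80,264,2],"spin":-1.557,"claw":1},{"delta_pos":[80,264,2],"spin":-1.557,"claw":1}]'
```

```text
clock: 8.75
position: [0.5055, 0.1971, 0.1113]
tool_rot: [3.14, -0.001, 0.377]
force: [-0.2, -0.3, -1.7]
grip_width: 0.0213
```

```bash
python3 -m jog '[{"delta_pos":[-1,-2,-6],"spin":-0.15,"claw":1},{"delta_pos":[-1,-2,-6],"spin":-0.3,"claw":1},{"delta_pos":[-1,-2,-16],"spin":-0.396,"claw":1},{"delta_pos":[-1,-2,-36],"spin":-0.396,"claw":1},{"delta_pos":[-1,-2,-36],"spin":-0.396,"claw":1}]'; python3 - <<'E'
from h import *
T=eyes.grab_frame("top");o=bot.observe();print(o['position'],o['tool_rot'])
cv2.imwrite("pics/t4.png",cv2.resize(T[125:245,155:335],None,fx=4,fy=4,interpolation=cv2.INTER_CUBIC))
E
```

```text
clock: 9.25
position: [0.5035, 0.1949, 0.0744]
tool_rot: [3.139, 0.001, -0.018]
force: [-0.2, 0.5, -1.4]
grip_width: 0.0213
[0.50404823 0.19503806 0.07542465] [ 3.13969498e+00  4.09849219e-04 -1.82498956e-02]
```

View pics/t4.png

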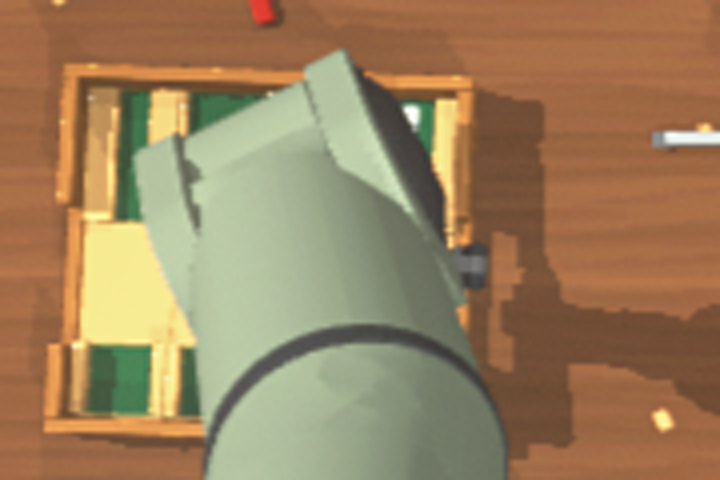

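The held tip is visible at crop (413,105), over the right cradle's blade slot. Lower.

```bash
python3 -m jog '[{"delta_pos":[0,0,-25],"spin":0,"claw":1},{"delta_pos":[0,0,-43],"spin":0,"claw":1},{"delta_pos":[0,0,-52],"spin":0,"claw":1},{"delta_pos":[0,0,-56],"spin":0,"claw":1},{"delta_pos":[0,0,-58],"spin":0,"claw":1},{"delta_pos":[0,0,-59],"spin":0,"claw":1},{"delta_pos":[0,0,-59],"spin":0,"claw":1}]'
```

```text
clock: 10.0
position: [0.5044, 0.1951, 0.017]
tool_rot: [3.14, -0.0, -0.018]
force: [-0.2, 0.4, -0.3]
grip_width: 0.0211
```

```bash
python3 -m jog '[{"delta_pos":[0,0,-1.5],"spin":0,"claw":1},{"delta_pos":[0,0,-1.5],"spin":0,"claw":1}]'; python3 -m jog '[{"delta_pos":[0,0,0],"spin":0,"claw":0.5},{"delta_pos":[0,0,0],"spin":0,"claw":0.5},{"delta_pos":[0,0,0],"spin":0,"claw":0.5},{"delta_pos":[0,0,10],"spin":0,"claw":0.5},{"delta_pos":[0,0,40],"spin":0,"claw":0.5},{"delta_pos":[0,0,80],"spin":0,"claw":0.4},{"delta_pos":[0,0,110],"spin":0,"claw":0.3}]'
```

```text
clock: 10.2
position: [0.5044, 0.1952, 0.0168]
tool_rot: [3.14, -0.001, -0.018]
force: [-7.2, -1.4, 23.4]
grip_width: 0.0215
clock: 10.9
position: [0.5047, 0.1952, 0.1294]
tool_rot: [3.141, -0.002, -0.018]
force: [-0.1, -0.2, 0.5]
grip_width: 0.0595
```

```bash
python3 -m jog '[{"delta_pos":[10,-40,0],"spin":0.12,"claw":0.3},{"delta_pos":[60,-350,-20],"spin":1.0,"claw":0.3},{"delta_pos":[60,-350,-20],"spin":1.0,"claw":0.3},{"delta_pos":[60,-350,-20],"spin":1.0,"claw":0.3},{"delta_pos":[60,-350,-20],"spin":1.0,"claw":0.3},{"delta_pos":[60,-350,-20],"spin":1.0,"claw":0.3},{"delta_pos":[60,-350,-20],"spin":1.0,"claw":0.3},{"delta_pos":[60,-350,-20],"spin":1.0,"claw":0.3}]'
```

```text
clock: 11.7
position: [0.5641, -0.1611, 0.1096]
tool_rot: [3.14, 0.0, 0.982]
force: [-0.1, 1.0, 0.1]
grip_width: 0.0597
```

```bash
python3 -m jog '[{"delta_pos":[8,-45,0],"spin":0.14,"claw":0.3},{"delta_pos":[30,-177,0],"spin":0.734,"claw":0.3},{"delta_pos":[30,-177,0],"spin":0.734,"claw":0.3},{"delta_pos":[30,-177,0],"spin":0.734,"claw":0.3},{"delta_pos":[30,-177,0],"spin":0.734,"claw":0.3},{"delta_pos":[30,-177,-20],"spin":0.734,"claw":0.3},{"delta_pos":[30,-177,-60],"spin":0.734,"claw":0.3},{"delta_pos":[30,-177,-60],"spin":0.734,"claw":0.3}]'
```

```text
clock: 12.5
position: [0.5914, -0.3373, 0.0459]
tool_rot: [-3.138, -0.003, 1.716]
force: [-1.5, 0.3, 0.1]
grip_width: 0.0599
```

```bash
python3 -c "
from h import *
o=bot.observe();print(o['position'],o['tool_rot'])
S=eyes.grab_frame('scene');cv2.imwrite('pics/s5.png',cv2.resize(S[130:310,110:480],None,fx=2.1,fy=2.1,interpolation=cv2.INTER_CUBIC))"
```

```text
[ 0.59142288 -0.33731772  0.04587105] [-3.13770862 -0.00319745  1.71576728]
```

View pics/s5.png

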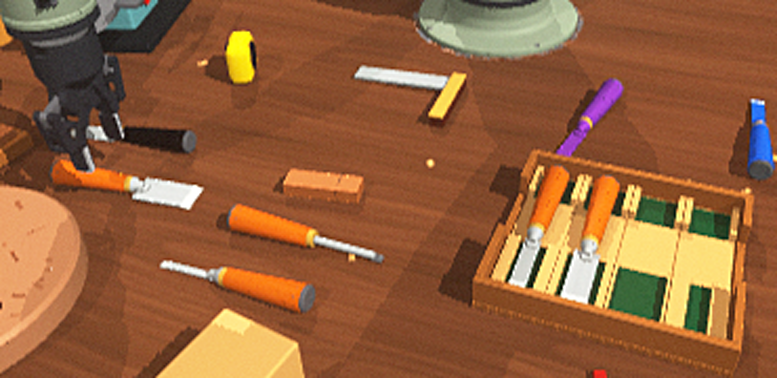

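chisel_18 lies in the leftmost (scene) cradle; gripper is above the 38 handle, clear of the black chisel.

```bash
python3 -m jog '[{"delta_pos":[2,0,-25],"spin":0,"claw":0.3},{"delta_pos":[3,0,-40],"spin":0,"claw":0.3},{"delta_pos":[3,0,-43.5],"spin":0,"claw":0.3},{"delta_pos":[3,0,-43.5],"spin":0,"claw":0.3}]'
```

```text
clock: 12.95
position: [0.596, -0.3377, 0.0057]
tool_rot: [-3.14, -0.002, 1.716]
force: [0.5, -0.1, 0.2]
grip_width: 0.0598
```

```bash
python3 -m jog '[{"delta_pos":[0,0,0],"spin":0,"claw":1},{"delta_pos":[0,0,0],"spin":0,"claw":1},{"delta_pos":[0,0,0],"spin":0,"claw":1},{"delta_pos":[0,0,0],"spin":0,"claw":1},{"delta_pos":[0,0,0],"spin":0,"claw":1},{"delta_pos":[0,0,20],"spin":0,"claw":1},{"delta_pos":[0,0,60],"spin":0,"claw":1},{"delta_pos":[0,0,100],"spin":0,"claw":1}]' 50
```

```text
clock: 13.75
position: [0.5957, -0.3374, 0.1078]
tool_rot: [-3.14, -0.002, 1.716]
force: [0.2, 0.0, -1.5]
grip_width: 0.0218
```

```bash
python3 -m jog '[{"delta_pos":[-6,40,0],"spin":-0.12,"claw":1},{"delta_pos":[-50,355,0],"spin":-1.0,"claw":1},{"delta_pos":[-50,355,0],"spin":-1.0,"claw":1},{"delta_pos":[-50,355,0],"spin":-1.0,"claw":1},{"delta_pos":[-50,355,0],"spin":-1.0,"claw":1},{"delta_pos":[-50,355,0],"spin":-1.0,"claw":1},{"delta_pos":[-50,355,0],"spin":-1.0,"claw":1},{"delta_pos":[-50,355,0],"spin":-1.0,"claw":1}]'
```

```text
clock: 14.55
position: [0.5451, 0.0235, 0.1094]
tool_rot: [-3.139, -0.004, 0.716]
force: [1.1, 0.1, -2.0]
grip_width: 0.022
```

```bash
python3 -m jog '[{"delta_pos":[-6,45,0],"spin":-0.12,"claw":1},{"delta_pos":[-41,292,0],"spin":-0.735,"claw":1},{"delta_pos":[-41,292,0],"spin":-0.735,"claw":1},{"delta_pos":[-41,292,0],"spin":-0.735,"claw":1},{"delta_pos":[-41,292,0],"spin":-0.735,"claw":1},{"delta_pos":[-41,292,0],"spin":-0.735,"claw":1},{"delta_pos":[-41,292,0],"spin":-0.735,"claw":1},{"delta_pos":[-41,292,0],"spin":-0.735,"claw":1}]'; python3 -m jog '[{"delta_pos":[0,0,0],"spin":0,"claw":1}]'
```

```text
clock: 15.35
position: [0.5033, 0.3174, 0.1103]
tool_rot: [-3.138, -0.004, -0.015]
force: [0.7, -0.6, -1.2]
grip_width: 0.0219
clock: 15.45
position: [0.5036, 0.3165, 0.111]
tool_rot: [-3.138, -0.005, -0.016]
force: [0.4, -0.0, -1.5]
grip_width: 0.0222
```

```bash
python3 -m jog '[{"delta_pos":[0,-1,-40],"spin":-0.003,"claw":1},{"delta_pos":[0,-1,-70],"spin":-0.003,"claw":1},{"delta_pos":[0,-1,-82],"spin":-0.003,"claw":1},{"delta_pos":[0,-1,-87],"spin":-0.003,"claw":1},{"delta_pos":[0,-1,-89],"spin":-0.003,"claw":1},{"delta_pos":[0,-1,-90],"spin":-0.003,"claw":1},{"delta_pos":[0,-1,-91],"spin":-0.003,"claw":1},{"delta_pos":[0,-1,-91],"spin":-0.003,"claw":1}]'
```

```text
clock: 16.25
position: [0.5042, 0.3158, 0.0209]
tool_rot: [-3.137, -0.006, -0.019]
force: [-0.1, -0.6, 4.4]
grip_width: 0.0224
```

Contact. Release and lift.

```bash
python3 -m jog '[{"delta_pos":[0,0,-0.7],"spin":0,"claw":1},{"delta_pos":[0,0,-0.7],"spin":0,"claw":0.5},{"delta_pos":[0,0,-0.7],"spin":0,"claw":0.5},{"delta_pos":[0,0,-0.7],"spin":0,"claw":0.5},{"delta_pos":[0,0,10],"spin":0,"claw":0.5},{"delta_pos":[0,0,40],"spin":0,"claw":0.5},{"delta_pos":[0,0,80],"spin":0,"claw":0.4},{"delta_pos":[0,0,110],"spin":0,"claw":0.3}]'
```

```text
clock: 17.05
position: [0.5045, 0.3159, 0.1337]
tool_rot: [-3.136, -0.007, -0.019]
force: [0.3, -0.5, 1.4]
grip_width: 0.06
```

```bash
python3 -m jog '[{"delta_pos":[18,-40,0],"spin":0.12,"claw":0.3},{"delta_pos":[160,-340,-24],"spin":1.0,"claw":0.3},{"delta_pos":[160,-340,-24],"spin":1.0,"claw":0.3},{"delta_pos":[160,-340,-24],"spin":1.0,"claw":0.3},{"delta_pos":[160,-340,-24],"spin":1.0,"claw":0.3},{"delta_pos":[160,-340,-24],"spin":1.0,"claw":0.3},{"delta_pos":[160,-340,-24],"spin":1.0,"claw":0.3},{"delta_pos":[160,-340,-24],"spin":1.0,"claw":0.3}]'
```

```text
clock: 17.85
position: [0.6654, -0.029, 0.1102]
tool_rot: [-3.137, -0.006, 0.982]
force: [-0.4, -0.0, -0.3]
grip_width: 0.0601
```

```bash
python3 -m jog '[{"delta_pos":[15,-35,0],"spin":0.14,"claw":0.3},{"delta_pos":[26,-57,0],"spin":0.542,"claw":0.3},{"delta_pos":[26,-57,0],"spin":0.542,"claw":0.3},{"delta_pos":[26,-57,0],"spin":0.542,"claw":0.3},{"delta_pos":[26,-57,-50],"spin":0.542,"claw":0.3},{"delta_pos":[26,-57,-90],"spin":0.542,"claw":0.3},{"delta_pos":[26,-57,-107],"spin":0.542,"claw":0.3},{"delta_pos":[26,-57,-107],"spin":0.542,"claw":0.3}]'; python3 -c "
from h import *
o=bot.observe();print(o['position'],o['tool_rot'])
S=eyes.grab_frame('scene');cv2.imwrite('pics/s6.png',cv2.resize(S[160:310,170:480],None,fx=2.5,fy=2.5,interpolation=cv2.INTER_CUBIC))"
```

```text
clock: 18.65
position: [0.6903, -0.0859, 0.0017]
tool_rot: [-3.134, -0.006, 1.524]
force: [-1.2, 0.2, -0.1]
grip_width: 0.0597
[ 0.6902708  -0.0858918   0.00168735] [-3.13411238 -0.00608472  1.52427451]
```

View pics/s6.png

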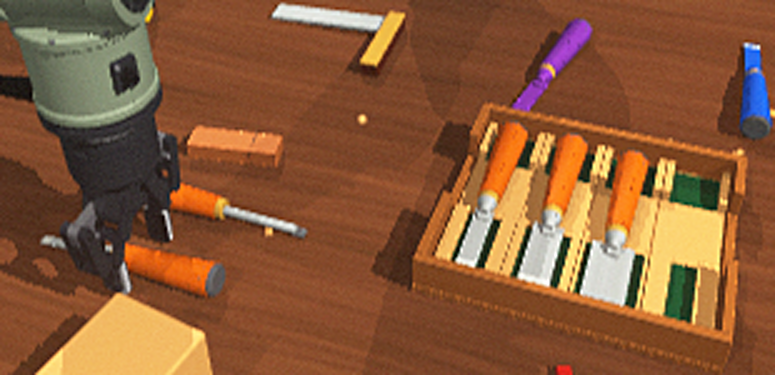

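Three chisels lie in their cradles; fingers straddle chisel_8's handle at (125,260), clear of the screwdriver. Grip.

```bash
python3 -m jog '[{"delta_pos":[0,0,0],"spin":0,"claw":1},{"delta_pos":[0,0,0],"spin":0,"claw":1},{"delta_pos":[0,0,0],"spin":0,"claw":1},{"delta_pos":[0,0,0],"spin":0,"claw":1},{"delta_pos":[0,0,0],"spin":0,"claw":1},{"delta_pos":[0,0,20],"spin":0,"claw":1},{"delta_pos":[0,0,60],"spin":0,"claw":1},{"delta_pos":[0,0,105],"spin":0,"claw":1}]' 50
```

```text
clock: 19.5
position: [0.691, -0.0858, 0.1108]
tool_rot: [-3.136, -0.006, 1.524]
force: [0.2, 0.9, -0.3]
grip_width: 0.0219
```

```bash
python3 -m jog '[{"delta_pos":[-16,40,0],"spin":0.12,"claw":1},{"delta_pos":[-140,340,0],"spin":1.0,"claw":1},{"delta_pos":[-140,340,0],"spin":1.0,"claw":1},{"delta_pos":[-140,340,0],"spin":1.0,"claw":1},{"delta_pos":[-140,340,0],"spin":1.0,"claw":1},{"delta_pos":[-140,340,0],"spin":1.0,"claw":1},{"delta_pos":[-140,340,0],"spin":1.0,"claw":1},{"delta_pos":[-140,340,0],"spin":1.0,"claw":1}]'
```

```text
clock: 20.3
position: [0.549, 0.2587, 0.1128]
tool_rot: [-3.138, -0.006, 2.534]
force: [1.2, -0.5, -0.4]
grip_width: 0.0213
```

```bash
python3 -m jog '[{"delta_pos":[-15,40,0],"spin":0.12,"claw":1},{"delta_pos":[-44,116,0],"spin":0.589,"claw":1},{"delta_pos":[-44,116,0],"spin":0.589,"claw":1},{"delta_pos":[-44,116,0],"spin":0.589,"claw":1},{"delta_pos":[-44,116,0],"spin":0.589,"claw":1},{"delta_pos":[-44,116,0],"spin":0.589,"claw":1},{"delta_pos":[-44,116,-30],"spin":0.589,"claw":1},{"delta_pos":[-44,116,-30],"spin":0.589,"claw":1}]'; python3 -c "
from h import *
S=eyes.grab_frame('scene');cv2.imwrite('pics/s7.png',cv2.resize(S[150:310,330:500],None,fx=3.6,fy=3.6,interpolation=cv2.INTER_CUBIC));o=bot.observe();print(o['position'],o['tool_rot'])"
```

```text
clock: 21.1
position: [0.5048, 0.3724, 0.0808]
tool_rot: [-3.135, -0.008, 3.118]
force: [0.3, -1.6, -0.8]
grip_width: 0.0218
[0.50506125 0.37320367 0.08233506] [-3.13623075 -0.00770745  3.11857527]
```

View pics/s7.png

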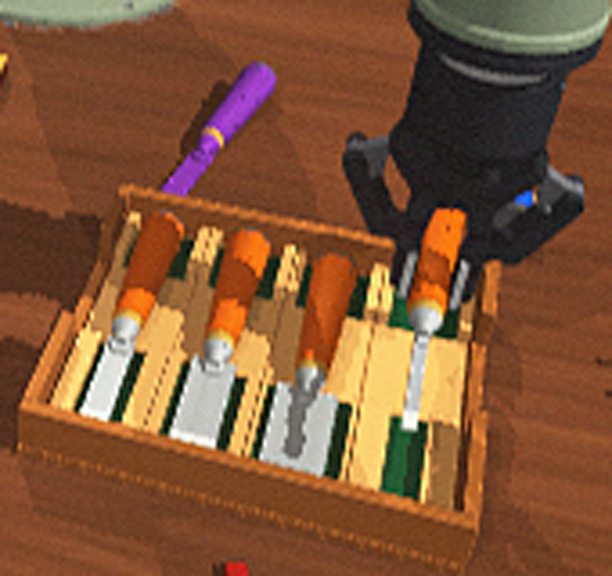

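chisel_8 is aligned over the right-hand narrow slot (tip (410,425)). Lower.

```bash
python3 -m jog '[{"delta_pos":[0,2,-25],"spin":0.004,"claw":1},{"delta_pos":[0,2,-48],"spin":0.004,"claw":1},{"delta_pos":[0,2,-58],"spin":0.004,"claw":1},{"delta_pos":[0,2,-62],"spin":0.004,"claw":1},{"delta_pos":[0,2,-64],"spin":0.004,"claw":1},{"delta_pos":[0,2,-65],"spin":0.004,"claw":1},{"delta_pos":[0,2,-65.5],"spin":0.004,"claw":1}]'
```

```text
clock: 21.85
position: [0.5054, 0.3753, 0.0197]
tool_rot: [-3.136, -0.006, 3.122]
force: [-10.3, -11.0, 35.2]
grip_width: 0.0217
```

Contact came 2–3 mm early with 35 N; back off slightly and look.

```bash
python3 -m jog '[{"delta_pos":[0,0,1.5],"spin":0,"claw":1},{"delta_pos":[0,0,1.5],"spin":0,"claw":1}]'; python3 -c "
from h import *
S=eyes.grab_frame('scene');T=eyes.grab_frame('top')
a=cv2.resize(S[190:300,385:485],(500,550),interpolation=cv2.INTER_CUBIC);b=cv2.resize(T[130:245,155:285],(290,256),interpolation=cv2.INTER_CUBIC)
c=np.zeros((550,790,3),np.uint8);c[:,:500]=a;c[:256,500:]=b
cv2.imwrite('pics/s8.png',c);o=bot.observe();print(o['position'],o['moment'],o['force'])"
```

```text
clock: 22.05
position: [0.5062, 0.3759, 0.0229]
tool_rot: [-3.137, -0.004, 3.121]
force: [0.5, -0.1, 0.2]
grip_width: 0.0215
[0.50577245 0.37548778 0.02187396] [ 0.0237894  -0.00945142 -0.02532278] [ 0.36785137  0.11616764 -1.27925234]
```

View pics/s8.png

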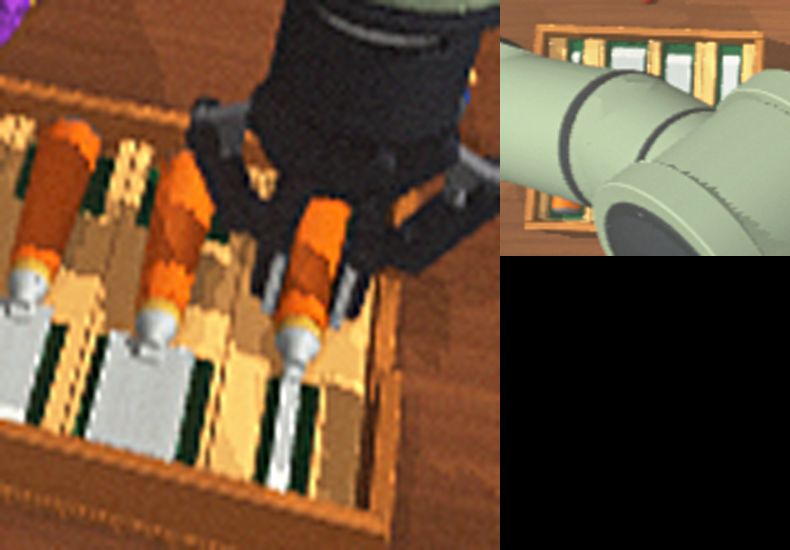

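Blade lies within its slot, nothing fouled. Lower the last bit gently and release.

```bash
python3 -m jog '[{"delta_pos":[0,0,-1],"spin":0,"claw":1},{"delta_pos":[0,0,-1.7],"spin":0,"claw":1},{"delta_pos":[0,0,-1.7],"spin":0,"claw":1}]'; python3 -m jog '[{"delta_pos":[0,0,0],"spin":0,"claw":0.55},{"delta_pos":[0,0,0],"spin":0,"claw":0.55},{"delta_pos":[0,0,0],"spin":0,"claw":0.55},{"delta_pos":[0,0,10],"spin":0,"claw":0.55},{"delta_pos":[0,0,40],"spin":0,"claw":0.5},{"delta_pos":[0,0,80],"spin":0,"claw":0.4},{"delta_pos":[0,0,130],"spin":0,"claw":0.3}]'
```

```text
clock: 22.45
position: [0.5058, 0.3755, 0.02]
tool_rot: [-3.136, -0.006, 3.121]
force: [0.2, 0.7, -1.0]
grip_width: 0.0213
clock: 23.15
position: [0.505, 0.375, 0.1511]
tool_rot: [-3.135, -0.007, 3.122]
force: [1.8, 0.1, 0.0]
grip_width: 0.0598
```

```bash
python3 -m jog '[{"delta_pos":[-40,-50,20],"spin":-0.1,"claw":0.3},{"delta_pos":[0,-400,50],"spin":-0.8,"claw":0.3},{"delta_pos":[0,-400,50],"spin":-0.8,"claw":0.3},{"delta_pos":[0,-400,50],"spin":-0.8,"claw":0.3},{"delta_pos":[0,-400,50],"spin":-0.8,"claw":0.3},{"delta_pos":[0,-400,50],"spin":-0.8,"claw":0.3},{"delta_pos":[0,-400,50],"spin":-0.8,"claw":0.3},{"delta_pos":[0,-400,50],"spin":-0.8,"claw":0.3}]'; python3 -c "
from h import *
S=eyes.grab_frame('scene');T=eyes.grab_frame('top')
a=cv2.resize(S[195:305,330:475],(400,600*0+304),interpolation=cv2.INTER_CUBIC);b=cv2.resize(T[130:245,155:285],(390,345),interpolation=cv2.INTER_CUBIC)
c=np.zeros((600,790,3),np.uint8);c[:304,:400]=a;c[:345,400:]=b;c[350:600,:400]=cv2.resize(T,(400,250))
cv2.imwrite('pics/s9.png',c)"
```

```text
clock: 23.95
position: [0.5036, -0.0106, 0.2006]
tool_rot: [-3.136, -0.006, 2.322]
force: [1.6, 0.7, 0.2]
grip_width: 0.0599
```

View pics/s9.png

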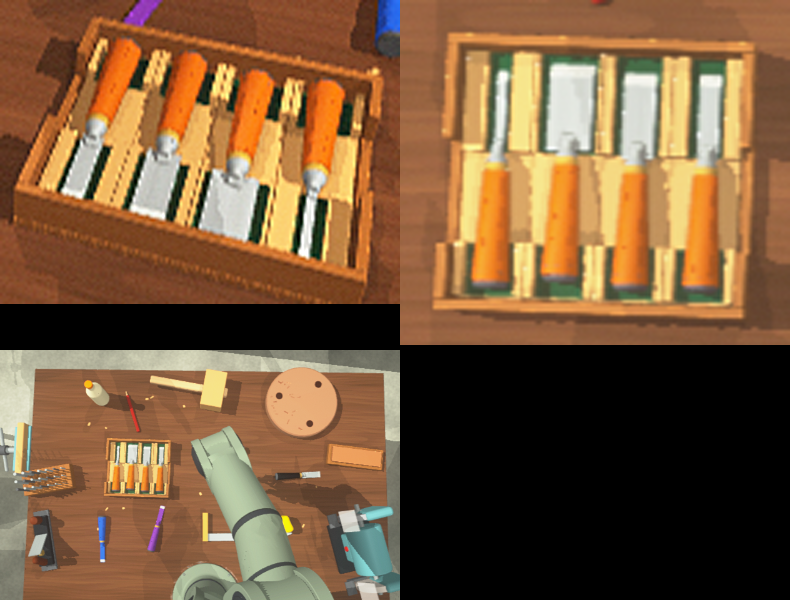

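All four are in place, but chisel_38 looks ~8 mm forward; measure.

```bash
python3 - <<'E'
from h import *
from meas import comp
T=eyes.grab_frame("top")
for n,b,c in(('8',(175,145,198,230),(.5038,.3754)),('38',(198,145,223,230),(.5026,.3154)),('28',(222,145,245,230),(.5015,.2554)),('18',(245,145,268,230),(.5003,.1954))):
    h,_,_=comp(T,b,'h'); s=T[b[1]:b[3],b[0]:b[2]]
    bl,bw,_=comp(T,(b[0],b[1]+2,b[2],b[1]+40),'b')
    H=plane('top',h,.0255)[0];B=plane('top',bl,.019)[0];d=(B-H)[:2]
    tipx=None
    print(n,'handle rel',((H[:2]-c)*1000).round(1),'blade rel',((B[:2]-c)*1000).round(1),'yaw',np.degrees(np.arctan2(d[1],d[0])).round(1),'L',(np.linalg.norm(d)*1000).round(1))
E
```

```text
8 handle rel [-28.1   0.6] blade rel [68. -1.] yaw -0.9 L 96.1
38 handle rel [-20.2   1.4] blade rel [79.1 -1.5] yaw -1.7 L 99.3
28 handle rel [-27.3   2.7] blade rel [73.2 -1.1] yaw -2.2 L 100.6
18 handle rel [-25.8   1.6] blade rel [74.6 -1.7] yaw -1.9 L 100.5
```

chisel_38 sits 7 mm too far forward (within the cradle, but tip only ~6 mm from the wall); regrip and slide it back.

```bash
python3 -m jog '[{"delta_pos":[0,45,0],"spin":0.12,"claw":0.4},{"delta_pos":[6,326,-90],"spin":0.795,"claw":0.5},{"delta_pos":[6,326,-90],"spin":0.795,"claw":0.5},{"delta_pos":[6,326,-90],"spin":0.795,"claw":0.5},{"delta_pos":[6,326,-90],"spin":0.795,"claw":0.5},{"delta_pos":[6,326,-90],"spin":0.795,"claw":0.5},{"delta_pos":[6,326,-90],"spin":0.795,"claw":0.5},{"delta_pos":[6,326,-90],"spin":0.795,"claw":0.5}]'; python3 -m jog '[{"delta_pos":[0,0,0],"spin":0,"claw":0.5}]'
```

```text
clock: 24.9
position: [0.5064, 0.3216, 0.1093]
tool_rot: [-3.139, -0.009, 3.119]
force: [-1.1, -1.2, 0.8]
grip_width: 0.0426
clock: 25.0
position: [0.5054, 0.3231, 0.1092]
tool_rot: [-3.139, -0.009, 3.122]
force: [0.2, -0.6, 0.1]
grip_width: 0.0429
```

```bash
python3 -m jog '[{"delta_pos":[3,-7,-20],"spin":-0.008,"claw":0.5},{"delta_pos":[3,-7,-40],"spin":-0.008,"claw":0.5},{"delta_pos":[3,-7,-45],"spin":-0.008,"claw":0.5},{"delta_pos":[3,-7,-45],"spin":-0.008,"claw":0.5}]'
```

```text
clock: 25.4
position: [0.5081, 0.316, 0.0644]
tool_rot: [-3.139, -0.01, 3.114]
force: [0.4, 0.3, 0.3]
grip_width: 0.0426
```

```bash
python3 -m jog '[{"delta_pos":[0,0,-25],"spin":0,"claw":0.5},{"delta_pos":[0,0,-38],"spin":0,"claw":0.5},{"delta_pos":[0,0,-43],"spin":0,"claw":0.5},{"delta_pos":[0,0,-43],"spin":0,"claw":0.5}]'; python3 -m jog '[{"delta_pos":[0,0,0],"spin":0,"claw":1},{"delta_pos":[0,0,0],"spin":0,"claw":1},{"delta_pos":[0,0,0],"spin":0,"claw":1},{"delta_pos":[0,0,0],"spin":0,"claw":1},{"delta_pos":[0,0,3],"spin":0,"claw":1},{"delta_pos":[-3,0,3],"spin":0,"claw":1},{"delta_pos":[-6,0,3],"spin":0,"claw":1},{"delta_pos":[-6,0,3],"spin":0,"claw":1}]'
```

```text
clock: 25.8
position: [0.508, 0.3161, 0.0214]
tool_rot: [-3.138, -0.01, 3.114]
force: [-0.7, 0.0, 0.4]
grip_width: 0.043
clock: 26.6
position: [0.5015, 0.3161, 0.0245]
tool_rot: [-3.138, -0.011, 3.114]
force: [0.6, -0.1, -1.2]
grip_width: 0.0214
```

```bash
python3 -m jog '[{"delta_pos":[0,0,-1.5],"spin":0,"claw":1},{"delta_pos":[0,0,-3],"spin":0,"claw":1},{"delta_pos":[0,0,-3],"spin":0,"claw":1}]';  python3 -m jog '[{"delta_pos":[0,0,0],"spin":0,"claw":0.5},{"delta_pos":[0,0,0],"spin":0,"claw":0.5},{"delta_pos":[0,0,0],"spin":0,"claw":0.5},{"delta_pos":[0,0,10],"spin":0,"claw":0.5},{"delta_pos":[0,0,40],"spin":0,"claw":0.5},{"delta_pos":[0,0,80],"spin":0,"claw":0.4},{"delta_pos":[0,0,130],"spin":0,"claw":0.3}]'
```

```text
clock: 26.9
position: [0.5014, 0.3162, 0.0225]
tool_rot: [-3.138, -0.01, 3.114]
force: [-6.2, -5.6, 22.6]
grip_width: 0.0211
clock: 27.6
position: [0.5006, 0.3158, 0.1534]
tool_rot: [-3.137, -0.012, 3.115]
force: [1.1, 0.2, 0.3]
grip_width: 0.0597
```

```bash
python3 -m jog '[{"delta_pos":[0,-50,20],"spin":-0.1,"claw":0.3},{"delta_pos":[0,-350,50],"spin":-0.8,"claw":0.3},{"delta_pos":[0,-350,50],"spin":-0.8,"claw":0.3},{"delta_pos":[0,-350,50],"spin":-0.8,"claw":0.3},{"delta_pos":[0,-350,50],"spin":-0.8,"claw":0.3},{"delta_pos":[0,-350,50],"spin":-0.8,"claw":0.3},{"delta_pos":[0,-350,50],"spin":-0.8,"claw":0.3},{"delta_pos":[0,-350,50],"spin":-0.8,"claw":0.3}]'; python3 -c "
from h import *
from meas import comp
S=eyes.grab_frame('scene');T=eyes.grab_frame('top')
for n,b in(('8',(175,145,198,230)),('38',(198,145,223,230)),('28',(222,145,245,230)),('18',(245,145,268,230))):
    print(n,plane('top',comp(T,b,'h')[0],.0255)[0].round(4), plane('top',comp(T,(b[0],b[1]+2,b[2],b[1]+40),'b')[0],.019)[0].round(4))
c=np.zeros((600,790,3),np.uint8);c[:304,:400]=cv2.resize(S[195:305,330:475],(400,304),interpolation=cv2.INTER_CUBIC);c[:345,400:]=cv2.resize(T[130:245,155:285],(390,345),interpolation=cv2.INTER_CUBIC);c[350:600,:400]=cv2.resize(S,(400,250))
cv2.imwrite('pics/s10.png',c)"
```

```text
clock: 28.4
position: [0.5004, -0.0402, 0.2042]
tool_rot: [-3.136, -0.01, 2.307]
force: [0.1, 0.9, -0.4]
grip_width: 0.0598
8 [0.4754 0.3759 0.0255] [0.5713 0.3743 0.019 ]
38 [0.4753 0.3175 0.0255] [0.5756 0.3138 0.019 ]
28 [0.4739 0.2583 0.0255] [0.5746 0.2543 0.019 ]
18 [0.474  0.1967 0.0255] [0.5751 0.1937 0.019 ]
```

```bash
python3 -c "
from workcell import bot
print(bot.job_done(),bot.observe()['clock'])"
```

```text
the job is handed in; nothing more can be done
the job is handed in; nothing more can be done
```

All four amber chisels are in the oak tray, each in the cradle cut to its blade. They lie bevel up, with handles towards the robot. I left the black-handled chisel and the screwdriver untouched, and handed the job in at about 28 s.

**Correction made:** `chisel_38` first sat about 7 mm too far forward in its cradle. I gripped it again, moved it back and re-laid it.

**Last checks:** The final camera measurement puts every handle within about 3 mm of where it belongs, and every blade between its cheeks. The last picture I viewed, taken before that correction, showed all four lying flat. I had reached the viewing limit, so the result after the correction is checked by measurement only.

**What disagreed:**
- **`chisel_8`:** it touched down 2–3 mm earlier than expected, with a brief 35 N at the wrist. I backed off, looked, and laid it down again more gently.
- **Grip width:** it read about 21.5 mm, where the description gives 23 mm at the grip point. This had no visible effect.

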